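# Hold the epoxy syringe ready for the bead

## Task

The epoxy syringe stands nozzle down in its two-place stand. Take hold of its thin barrel gently, draw it straight up out of the stand, and lean it over to the angle for laying a bead in the inside corner of the plywood corner unit: leaning at about 45 degrees, square to the corner line, nozzle pointing down into the corner at its open near end, the tip about a centimetre off the wood. Finish while still holding it there, raised and steady, the syringe touching nothing but your fingers, and leave everything else where it stands.

Things in the scene. Friction and masses are not known exactly. Their poses are not given: they have to be found in the camera images.
- syringe: White plastic epoxy syringe, 168 mm long, about 60 g; thin-walled, 20 N of grip hold it. Own +y runs from nozzle to plunger (up at the start). Origin 13 mm off the centre line, which lies at own x=0, z=+12.8 mm. Nozzle y -84 to -59, barrel 25 mm across y -59 to +25, finger wings at y +26 (44 mm along own x, 20 mm along z), plunger 16 mm across to y +81, 26 mm end disc.
- nozzle_tip (a point): The tip of the syringe's nozzle, on its centre line, 84 mm from the middle of its length.
- barrel_grip (a point): Point on the syringe's centre line where the barrel stands free for a grip: 82 mm from the nozzle tip, 28 mm below the finger wings, 22 mm above the stand's top deck. The plunger above it reaches 83 mm higher, so a hand coming straight down meets it: come in leaning about 45 degrees, along the wings, e.g. from the left.
- stand: Syringe stand fixed to the bench: two grey plastic decks between plywood cheeks, 68 x 146 mm, 68 mm high (deck top 65 mm). Origin under its centre; own y runs along it, z up. Two 29 mm holes at y +32 mm (syringe) and y -32 mm (empty). The barrel stands on the lower deck, 30 mm up; its wings lie along the stand's y, which points to the robot's left, turned up to 0.35 rad.
- corner: Corner unit screwed to the bench. Plywood base 150 (own x) x 110 (y) x 18 mm; upright board 18 mm thick, standing to 78 mm above the bench, along its left (+y) edge; 18 mm end cheek, 60 mm high, closes the far (+x) end. Origin under the base's centre. The inside corner of base and upright runs along own x at y +37, z +18 mm; its near end (x -75 mm) is open.
- bead_start (a point): Point in the inside corner line, 12 mm in from its open near end. Its own x runs along the corner line (away from the robot), its own z points out of the corner midway between base and upright, 45 degrees above level: the syringe shall lie along this z, plunger end outward. The bench grinder's guard bars reach forward to x=0.55, 0.15 to 0.23 m up: pass in front of them.
- clamp_small: Bystander: brown C-clamp, 77 x 133 x 16 mm, lying left of the work. Leave alone.
- tape_roll: Bystander: roll of masking tape, 101 mm across, 24 mm high. Leave alone.
- jar_red: Bystander: jar of screws with red lid, 66 mm across, 80 mm high. Leave alone.
- pencil_y: Bystander: yellow carpenter's pencil, 169 mm long, near the bench's front edge. Leave alone.

How it is judged:
By the outcome, as a careful person would: the job done as asked, in the order asked, and still so for the second after the job is handed in, while the arm keeps its last pose, push and grip.
It also fails if it takes over 48 s, if anything falls off the work surface, if the arm or the gripper's body presses on something with over 40 N, if the wrist force passes 120 N, or if a joint passes its speed limit or range.

## Robot

A 7-joint arm with a two-finger parallel gripper is mounted at the origin on a cart in front of the work surface, level with it; the furniture and walls round the work are solid. World frame = base frame: x ahead of the robot, y to its left, z up, the work surface at z = 0. Lengths are in mm, angles in rad, forces in N, time in s.
With the tool pointing down it reaches from about 425 to 875 mm from the base axis. Payload 8.4 kg.
Tool frame: the origin (TCP) lies midway between the tips of the shut fingers; the grasp point (between the pads) lies 19 mm behind it; z points along the fingers, y is the line along which they close (so a half turn about z gives the same grasp; the last joint's range is limited). The gripper opens to 85 mm and grips with 20 to 120 N. Pads are 22 mm wide; open, the fingers measure 114 mm over their backs; the gripper's body (76 mm by 85 mm) begins 54 mm behind the grasp point. The pads swing forward as they close: fully open they stand 13 mm farther back than shut.
Start: joints at [1.105, 0.333, 0.04, 1.465, -0.013, 1.343, -0.059], TCP at [233.086, -606.741, 231.308] pointing down, gripper open.
Joint ranges: [-2.58, 2.58], [-0.38, 2.09], [-1.3, 1.39], [0.25, 2.4], [-1.5, 4.64], [0.08, 2.09], [-2.65, 2.65]. Speed limits (rad/s): [2.22, 2.22, 2.79, 2.79, 3.14, 3.14, 3.14].

## Interface

Orientations are given as a unit quaternion [w, x, y, z].
In Python, from workcell import r gives the robot as it stands.
- The arm moves only by the shell command python3 drive.py FILE [OPENING] [FORCE], which reads ROWS from the file FILE. ROWS is a JSON object whose key "offsets" holds a list of rows, 1 to 5 of them, each of 6 numbers: dx, dy, dz in shares of 500 mm (1.0 is 500 mm), then a rotation vector rx, ry, rz in fractions of the full range, 1 being 2 pi rad; each row is the pose to reach, as a shift and turn from the pose commanded when the command began, along the tool's axes at that moment; what a row does not reach only later rows make up. A row lasts 1/12 s, in which the tool goes at most 41.7 mm and 0.125 rad, less where a joint would pass 70% of its speed; a pose out of reach is approached as far as the arm can. OPENING is the finger opening in mm, set as the command begins (- or left out keeps the last). The fingers move at their own pace and stop on an object; FORCE is the grip in N (left out, the last holds). Time passes only in rows, so rows that do not move let the fingers close. It prints the time, the measured TCP pose, the force, the opening and the grip force at its end. Shift and turn numbers lie between -1 and 1, and a call with a number outside is refused. Input that does not fit is refused with a message, and nothing moves.
- r.state(): the state, without advancing time (a new reading comes with each control period).
- r.grab_frame(name): name is "scene" or "top" or "wrist"; returns the picture (420x560x3 uint8, red, green, blue); there is no depth.
- r.camera_params(name): a dict with "camera_matrix" (3x3 intrinsics, pixels), "pose" (4x4, takes a point from camera to world coordinates). Camera axes: x right, y down, z forward; pixel columns grow to the right and rows downward; lengths in mm; the calibration is good to about 2 mm. A picture is of the moment at which its call begins: read the wrist's pose just before it. camera_params takes no time and is no camera call; for the wrist camera it gives the pose at the moment of the call.
- r.close_job(): hands the job in; it is judged then, once.
The state is a dict: "time_s": time; "joints": joint angles; "joint_vel": joint speeds; "tau": joint torques, N m; "ee_pos": TCP position; "tool_rot": TCP orientation; "wrist_force": force on the tool from outside, world axes, zero at the start; "wrist_torque": the same for the moment, N m; "finger_gap": finger opening in mm; "gripper_force": force on a finger pad.
Only numpy, scipy, OpenCV 4.12 (cv2) and the standard library are available. Lean on these libraries where they do the work, as an engineer would, in place of code of your own. Each camera call takes 0.05 s, during which the arm holds its last target. There are 200 camera calls.

## Working session

There is one attempt and no reset: what is moved stays moved. The work goes in short steps, Python scripts to look and compute and a shell command to move; the robot and the scene stay as the last step left them, time stands still between calls to the robot, and variables do not carry over. Pictures are saved under pics/ and viewed, at most 10 in all, crops included, and the job is handed in when it is done.

```bash
ls; mkdir -p pics; python3 - <<'E'
from workcell import r
import cv2
for n in ("scene","top"):
    cv2.imwrite(f"pics/{n}1.png",r.grab_frame(n)[:,:,::-1]); p=r.camera_params(n); print(n,p)
s=r.state(); print(s["time_s"],s["ee_pos"],s["tool_rot"])
E
```

```text
drive.py
pics
workcell.py
scene {'camera_matrix': array([[474.83284469,   0.        , 276.1022686 ],
       [  0.        , 474.83284469, 213.81385063],
       [  0.        ,   0.        ,   1.        ]]), 'pose': array([[-7.44655586e-01, -3.74296397e-01,  5.52621268e-01,
        -1.36636919e+02],
       [-6.67438367e-01,  4.22241676e-01, -6.13382420e-01,
         6.38563822e+02],
       [-3.75290065e-03, -8.25599282e-01, -5.64244399e-01,
         7.39598824e+02],
       [ 0.00000000e+00,  0.00000000e+00,  0.00000000e+00,
         1.00000000e+00]])}
top {'camera_matrix': array([[388.19056385,   0.        , 279.56467546],
       [  0.        , 388.19056385, 207.53078699],
       [  0.        ,   0.        ,   1.        ]]), 'pose': array([[-2.63418650e-02, -9.87426909e-01,  1.55865983e-01,
         3.30573887e+02],
       [-9.99645045e-01,  2.53977410e-02, -8.04602659e-03,
        -4.98393946e+01],
       [ 3.98621930e-03, -1.56022605e-01, -9.87745441e-01,
         1.04292341e+03],
       [ 0.00000000e+00,  0.00000000e+00,  0.00000000e+00,
         1.00000000e+00]])}
0.1 [ 232.88902125 -606.40485994  230.51426003] [-7.02143575e-04  9.83233207e-01  1.82351104e-01 -2.05899962e-04]
```

View pics/scene1.png

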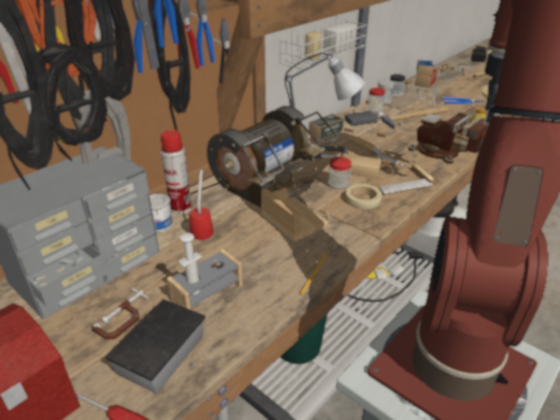

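View pics/top1.png

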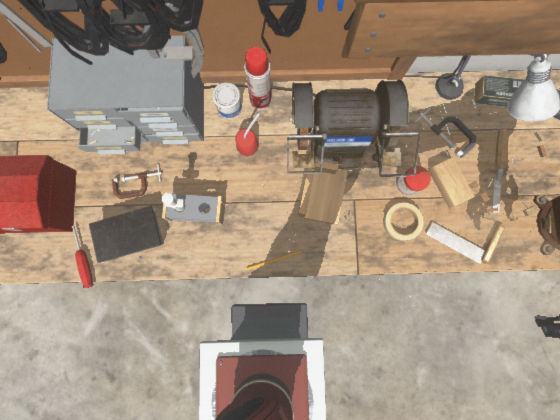

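The scene view shows the syringe standing at (188,260) in the stand at (205,280), with the corner unit at about (290,212). In the top view the stand is at (193,208) with the syringe at its left hole, and the corner is at (324,195). I'll enlarge both.

```bash
python3 - <<'E'
import cv2
a=cv2.imread("pics/top1.png"); 
c1=cv2.resize(a[180:232,150:235],None,fx=8,fy=8,interpolation=cv2.INTER_CUBIC)[:, :400*2]
c2=cv2.resize(a[160:230,290:360],None,fx=8,fy=8,interpolation=cv2.INTER_CUBIC)
def grid(im,x0,y0,k):
    for x in range(0,im.shape[1],10*k): cv2.putText(im,str(x0+x//k),(x,10),0,.4,(0,0,255)); cv2.line(im,(x,0),(x,im.shape[0]),(0,255,255),1)
    for y in range(0,im.shape[0],10*k): cv2.putText(im,str(y0+y//k),(0,y+10),0,.4,(0,0,255)); cv2.line(im,(0,y),(im.shape[1],y),(0,255,255),1)
    return im
cv2.imwrite("pics/c1.png",grid(c1,150,180,8)); cv2.imwrite("pics/c2.png",grid(c2,290,160,8))
b=cv2.imread("pics/scene1.png")
c3=cv2.resize(b[180:315,160:340],None,fx=4.4,fy=4.4,interpolation=cv2.INTER_CUBIC)
c3=cv2.resize(b[180:315,160:340],None,fx=4,fy=4,interpolation=cv2.INTER_CUBIC)
cv2.imwrite("pics/c3.png",grid(c3,160,180,4))
E
```

```text
(no output)
```

View pics/c1.png

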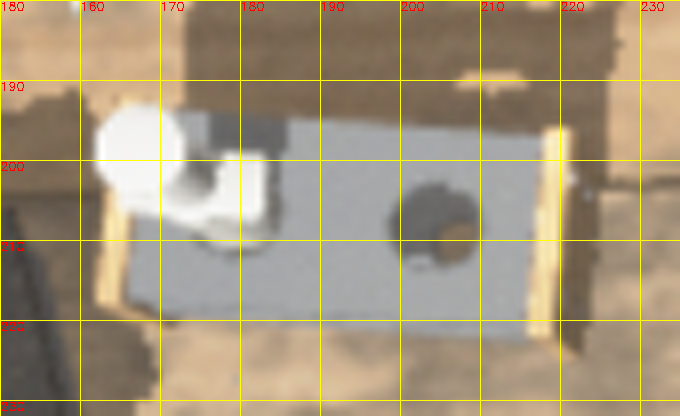

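View pics/c2.png

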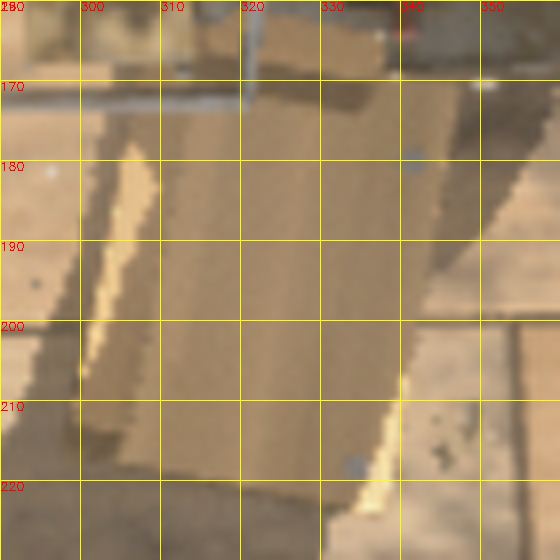

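View pics/c3.png

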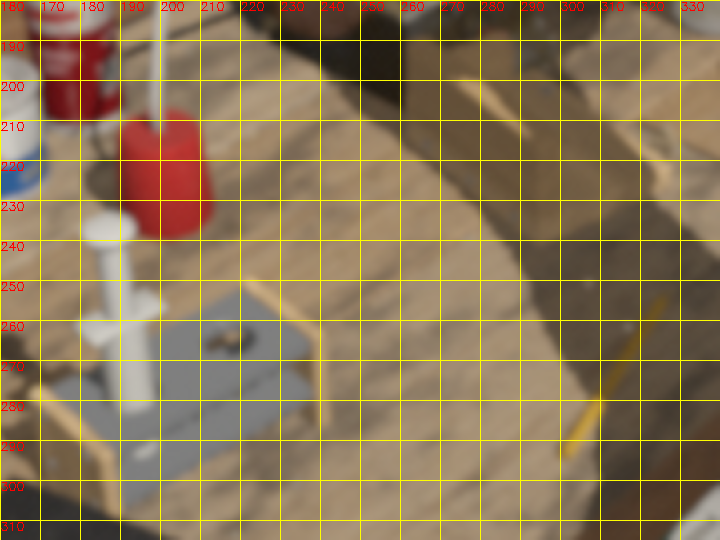

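Top-view readings: the plunger disc is at (165.8,198.3), the empty hole at (204.4,208), and the stand's right cheek runs (220.5,196) to (218.8,222). On the corner unit, the near base edge runs (305,217) to (334,224) and the upright's inner top edge from (310,190) to (306.5,210). Next I compute the poses.

```bash
cat > h.py <<'E'
import numpy as np
from workcell import r
from scipy.spatial.transform import Rotation as R
from scipy.optimize import least_squares
def ray(n,uv,z,p=None):
    p=p or r.camera_params(n); d=p["pose"][:3,:3]@np.linalg.inv(p["camera_matrix"])@np.array([*uv,1]); o=p["pose"][:3,3]
    return o+d*(z-o[2])/d[2]
def proj(n,P,p=None):
    p=p or r.camera_params(n); P=np.atleast_2d(P); q=(P-p["pose"][:3,3])@p["pose"][:3,:3]@p["camera_matrix"].T
    return q[:,:2]/q[:,2:]
def Rq(q): return R.from_quat([q[1],q[2],q[3],q[0]])
E
python3 - <<'E'
from h import *
np.set_printoptions(precision=1,suppress=True)
print("disc top",ray("top",(165.8,198.3),173),"scene",ray("scene",(187,237),173))
h=ray("top",(204.4,208),65);print("hole",h,ray("scene",(218,264),65))
print("cheek",[ray("top",c,68) for c in ((220.5,196),(218.8,222),(161.5,218))])
print("base near",[ray("top",c,18) for c in ((334,224),(338,224),(342,200),(346,170))],"upr",[ray("top",c,78) for c in ((299.8,212.5),(310,190),(306.5,210),(306,177))])
p=r.camera_params("wrist");s=r.state();T=Rq(s["tool_rot"]).as_matrix()
print(p["camera_matrix"],"cam in tool",T.T@(p["pose"][:3,3]-s["ee_pos"]),T.T@p["pose"][:3,:3])
E
```

```text
disc top [495.8 201.2 173. ] scene [495.9 199.9 173. ]
hole [488.6 133.7  65. ] [489.4 133.9  65. ]
cheek [array([518.1,  92.2,  68. ]), array([451.4,  96.6,  68. ]), array([465.3, 241.4,  68. ])]
base near [array([ 444.3, -201.6,   18. ]), array([ 444. , -212.2,   18. ]), array([ 508.4, -226.2,   18. ]), array([ 590.8, -241.3,   18. ])] upr [array([ 468.9, -108.2,   78. ]), array([ 525.8, -136. ,   78. ]), array([ 474.8, -125.2,   78. ]), array([ 559.9, -127.1,   78. ])]
[[351.8   0.  272.9]
 [  0.  351.8 213.9]
 [  0.    0.    1. ]] cam in tool [  80.3    0.5 -142.2] [[-0.  -0.9 -0.3]
 [ 1.  -0.  -0. ]
 [ 0.  -0.3  0.9]]
```

```bash
cat >> h.py <<'E'
np.set_printoptions(precision=3,suppress=True)
yc,ys=-0.2,-0.09
dC=np.array([np.cos(yc),np.sin(yc),0]); nC=np.array([-np.sin(yc),np.cos(yc),0]); Z=np.array([0,0,1.])
RA=np.c_[nC,dC,-Z]                       # tool down, closing along corner
xs=np.array([np.cos(ys),np.sin(ys),0]); yS=np.array([-np.sin(ys),np.cos(ys),0])
zG=-(yS+Z)/2**.5; RG=np.c_[np.cross(xs,zG),xs,zG]   # leaning grasp from left
def rel(p,M,p0=None,M0=None):
    s=r.state()
    if p0 is None: p0=s["ee_pos"]
    if M0 is None: M0=Rq(s["tool_rot"]).as_matrix()
    print("d",(M0.T@(np.array(p)-p0)).round(1),"rv",R.from_matrix(M0.T@M).as_rotvec(),"t",s["time_s"],"J",np.array(s["joints"]))
E
python3 -c "
from h import *
rel((440,-190,300),RA)"
```

```text
d [ 342.6 -314.5  -69.1] rv [-0.001 -0.001 -1.004] t 0.1 J [ 1.105  0.334  0.04   1.466 -0.013  1.343 -0.058]
```

Units first: shifts go in shares of 500 mm and turns go in shares of 2 pi rad. So 343 mm / 500 = 0.686, -314 mm / 500 = -0.628, -1 rad / 6.2832 = -0.1592.

```bash
echo '{"offsets":[[0.686, -0.628, -0.138, 0, 0, -0.1592], [0.686, -0.628, -0.138, 0, 0, -0.1592], [0.686, -0.628, -0.138, 0, 0, -0.1592], [0.686, -0.628, -0.138, 0, 0, -0.1592], [0.686, -0.628, -0.138, 0, 0, -0.1592]]}' > next.json && python3 drive.py next.json 85 20
python3 -c "
from h import *
rel((440,-190,300),RA)"
```

```text
time_s: 0.52
ee_pos: [325.4, -420.3, 261.8]
tool_rot: [-0.0, 0.878, 0.478, -0.0]
wrist_force: [1.4, -0.0, 0.7]
finger_gap: 84.9
gripper_force: 0.0
d [255.7 -28.6 -38.2] rv [-0.001 -0.    -0.373] t 0.5167 J [ 0.964  0.086 -0.145  1.7    0.013  1.357  0.244]
```

Scaled: 256 mm / 500 = 0.512, -38 mm / 500 = -0.076, -0.37 rad / 6.2832 = -0.0589.

```bash
echo '{"offsets":[[0.512, -0.058, -0.076, 0, 0, -0.0589], [0.512, -0.058, -0.076, 0, 0, -0.0589], [0.512, -0.058, -0.076, 0, 0, -0.0589], [0.512, -0.058, -0.076, 0, 0, -0.0589], [0.512, -0.058, -0.076, 0, 0, -0.0589]]}' > next.json && python3 drive.py next.json
echo '{"offsets":[[0.06, 0, 0, 0, 0, 0], [0.09, 0, 0, 0, 0, 0], [0.09, 0, 0, 0, 0, 0], [0.09, 0, 0, 0, 0, 0]]}' > next.json && python3 drive.py next.json
python3 - <<'E'
from h import *
import cv2,pickle
rel((440,-190,300),RA)
p=r.camera_params("wrist"); im=r.grab_frame("wrist"); pickle.dump(p,open("w1.pkl","wb"))
cv2.imwrite("pics/w1.png",im[:,:,::-1])
b=np.array([474.1,-125.1,18]); print("bead start, near end",proj("wrist",[b,b-12*dC,b-12*dC+150*dC, b-12*dC+60*Z, b-12*dC-92*nC],p))
E
```

```text
time_s: 0.93
ee_pos: [418.0, -236.2, 292.5]
tool_rot: [0.0, 0.777, 0.63, -0.0]
wrist_force: [1.8, 0.1, -0.1]
finger_gap: 84.8
gripper_force: 0.0
time_s: 1.27
ee_pos: [427.1, -193.8, 292.2]
tool_rot: [0.0, 0.776, 0.63, -0.0]
wrist_force: [-0.4, -0.0, 0.5]
finger_gap: 84.8
gripper_force: 0.0
d [ 6.3 11.9 -7.8] rv [-0.     0.    -0.007] t 1.2667 J [ 0.738 -0.047 -0.389  1.771 -0.018  1.414  0.145]
bead start, near end [[301.063 100.961]
 [290.413 101.048]
 [423.662  99.959]
 [293.332 101.535]
 [289.821 180.976]]
```

View pics/w1.png

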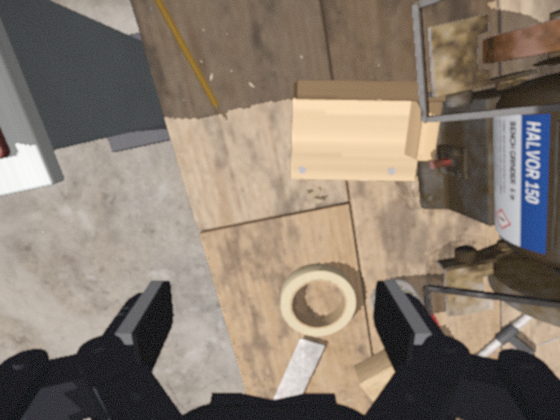

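The wrist view shows the corner's near-right base corner at (291,180), against a prediction of (289.8,181). The model therefore holds within about 1.5 mm, and I shift the bead start 1 mm inward. Next is the pre-grasp.

```bash
cat >> h.py <<'E'
grip=np.array([495.2,199.3,90.]); bead=np.array([475.,-125.3,18.])
def G(back): return grip+(20-back)*zG
E
python3 -c "
from h import *
rel((470,290,290),RG); print(G(120))"
```

```text
d [483.3 -58.4   1.9] rv [-0.047 -0.784 -0.113] t 1.3167 J [ 0.739 -0.046 -0.388  1.771 -0.017  1.414  0.145]
[501.555 269.724 160.711]
```

Scaled: 200 mm / 500 = 0.4, -24 mm / 500 = -0.048.

```bash
echo '{"offsets":[[0.4, -0.048, 0, 0, 0, 0], [0.4, -0.048, 0, 0, 0, 0], [0.4, -0.048, 0, 0, 0, 0], [0.4, -0.048, 0, 0, 0, 0], [0.4, -0.048, 0, 0, 0, 0]]}' > next.json && python3 drive.py next.json
echo '{"offsets":[[0.566, -0.068, 0, -0.008, -0.1241, -0.0175], [0.566, -0.068, 0, -0.008, -0.1241, -0.0175], [0.566, -0.068, 0, -0.008, -0.1241, -0.0175], [0.566, -0.068, 0, -0.008, -0.1241, -0.0175], [0.566, -0.068, 0, -0.008, -0.1241, -0.0175]]}' > next.json && python3 drive.py next.json
python3 -c "
from h import *
rel((470,290,290),RG)"
```

```text
time_s: 1.73
ee_pos: [445.0, 7.7, 292.3]
tool_rot: [0.0, 0.777, 0.629, 0.0]
wrist_force: [1.1, 0.0, 0.0]
finger_gap: 84.9
gripper_force: 0.0
time_s: 2.15
ee_pos: [461.4, 176.9, 292.2]
tool_rot: [0.17, 0.728, 0.636, -0.191]
wrist_force: [0.2, -0.7, 1.6]
finger_gap: 85.0
gripper_force: 0.0
d [ 99.5  -6.5 -54.1] rv [-0.023 -0.268 -0.038] t 2.15 J [ 0.04   0.366 -0.95   1.535  0.555  1.846 -1.053]
```

Scaled: 100 mm / 500 = 0.2, -54 mm / 500 = -0.108, -0.27 rad / 6.2832 = -0.043.

```bash
echo '{"offsets":[[0.2, -0.012, -0.108, -0.0032, -0.043, -0.0064], [0.2, -0.012, -0.108, -0.0032, -0.043, -0.0064], [0.2, -0.012, -0.108, -0.0032, -0.043, -0.0064], [0.2, -0.012, -0.108, -0.0032, -0.043, -0.0064], [0.2, -0.012, -0.108, -0.0032, -0.043, -0.0064]]}' > next.json && python3 drive.py next.json
python3 -c "
from h import *
rel(G(120),RG);rel(G(0),RG)"
```

```text
time_s: 2.57
ee_pos: [469.6, 290.8, 287.0]
tool_rot: [0.256, 0.68, 0.625, -0.286]
wrist_force: [0.5, 0.1, -0.9]
finger_gap: 85.0
gripper_force: 0.0
d [ 76.4  34.9 101.8] rv [-0.005  0.002  0.009] t 2.5667 J [-0.577  0.589 -0.502  1.256  0.607  2.084 -1.092]
d [ 76.7  35.6 221.8] rv [-0.005  0.002  0.009] t 2.5667 J [-0.577  0.589 -0.502  1.256  0.607  2.084 -1.092]
```

Scaled: 92 mm / 500 = 0.184, 76 mm / 500 = 0.152, 0.01 rad / 6.2832 = 0.0016.

```bash
echo '{"offsets":[[0.152, 0.07, 0.184, 0, 0, 0.0016], [0.152, 0.07, 0.184, 0, 0, 0.0016], [0.152, 0.07, 0.184, 0, 0, 0.0016], [0.152, 0.07, 0.184, 0, 0, 0.0016], [0.152, 0.07, 0.184, 0, 0, 0.0016]]}' > next.json && python3 drive.py next.json
python3 - <<'E'
from h import *
import cv2
rel(G(0),RG)
p=r.camera_params("wrist"); im=r.grab_frame("wrist")
cv2.imwrite("pics/w2.png",im[:,:,::-1])
q=np.array([495.2,199.3,0]);print(proj("wrist",[q+[0,0,67],q+[0,0,90],q+[0,0,114],q+[0,0,173]],p))
E
```

```text
time_s: 2.98
ee_pos: [502.4, 273.5, 169.7]
tool_rot: [0.257, 0.684, 0.621, -0.285]
wrist_force: [0.9, -0.7, 1.9]
finger_gap: 84.5
gripper_force: 0.0
d [  3.9   0.4 129.1] rv [-0.007  0.002 -0.004] t 2.9833 J [-0.537  0.695 -0.481  1.34   0.641  1.909 -1.15 ]
[[273.175 179.787]
 [273.105 205.994]
 [273.025 235.634]
 [272.796 320.565]]
```

View pics/w2.png

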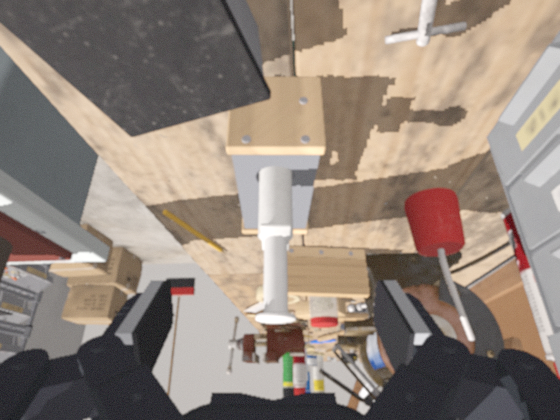

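The wrist view shows the barrel centred at u≈275 (v 170–232), against a predicted 273. That is about 1.5 mm along tool +y. The wings appear at v≈232 as predicted, and the fingers straddle the barrel cleanly. Before moving I check the black box's height for clearance.

Scaled: 70 mm / 500 = 0.14, 4 mm / 500 = 0.008, -0.01 rad / 6.2832 = -0.0016.

```bash
python3 - <<'E'
from h import *
for z in (30,50,70): print(z,ray("top",(155.5,207),z),ray("wrist",(268,93),z),ray("scene",(205,309),z))
E
echo '{"offsets":[[0.008, 0.004, 0.14, -0.0016, 0, 0], [0.008, 0.004, 0.14, -0.0016, 0, 0], [0.008, 0.004, 0.14, -0.0016, 0, 0]]}' > next.json && python3 drive.py next.json
python3 -c "
from h import *
rel(G(0)+1.5*xs,RG)"
```

```text
30 [500.249 269.159  30.   ] [496.864 252.154  30.   ] [436.635 221.285  30.   ]
50 [496.898 262.86   50.   ] [499.122 271.433  50.   ] [420.478 233.046  50.   ]
70 [493.548 256.562  70.   ] [501.379 290.711  70.   ] [404.32  244.807  70.   ]
time_s: 3.28
ee_pos: [499.7, 225.4, 118.4]
tool_rot: [0.261, 0.683, 0.622, -0.28]
wrist_force: [-0.1, -1.2, 0.1]
finger_gap: 85.0
gripper_force: 0.0
d [ 1.5 -0.9 58.7] rv [ 0.005  0.    -0.006] t 3.2833 J [-0.478  0.676 -0.474  1.488  0.66   1.778 -1.175]
```

Top and wrist rays meet at z≈43 near (498,264), so the box is about 43 mm high and the hand clears it. Moving in to the grasp.

Scaled: 58 mm / 500 = 0.116, 50 mm / 500 = 0.1.

```bash
echo '{"offsets":[[0.002, -0.002, 0.06, 0, 0, 0], [0.002, -0.002, 0.1, 0, 0, 0], [0.002, -0.002, 0.116, 0, 0, 0], [0.002, -0.002, 0.116, 0, 0, 0], [0.002, -0.002, 0.116, 0, 0, 0]]}' > next.json && python3 drive.py next.json
python3 -c "
from h import *
rel(G(0)+1.5*xs,RG)"
```

```text
time_s: 3.7
ee_pos: [496.2, 190.6, 78.8]
tool_rot: [0.26, 0.683, 0.623, -0.278]
wrist_force: [0.3, 0.6, -0.4]
finger_gap: 84.8
gripper_force: 0.0
d [-1.9 -0.3  6. ] rv [ 0.008 -0.005 -0.005] t 3.7 J [-0.437  0.674 -0.467  1.584  0.679  1.683 -1.195]
```

Scaled: 2 mm / 500 = 0.004, -1 mm / 500 = -0.002.

```bash
echo '{"offsets":[[-0.002, 0, 0.004, 0, 0, 0], [-0.002, 0, 0.004, 0, 0, 0]]}' > next.json && python3 drive.py next.json
python3 -c "
from h import *
rel(G(0)+1.5*xs,RG)"
```

```text
time_s: 3.87
ee_pos: [495.8, 188.4, 77.1]
tool_rot: [0.26, 0.683, 0.624, -0.278]
wrist_force: [-0.0, 0.3, -0.0]
finger_gap: 84.9
gripper_force: 0.0
d [-1.5 -0.1  3.3] rv [ 0.008 -0.004 -0.004] t 3.8667 J [-0.435  0.673 -0.466  1.59   0.68   1.678 -1.194]
```

Scaled: 2 mm / 500 = 0.004, -1 mm / 500 = -0.002.

```bash
echo '{"offsets":[[-0.002, 0, 0.004, 0, 0, 0], [-0.002, 0, 0.004, 0, 0, 0], [-0.002, 0, 0.004, 0, 0, 0], [-0.002, 0, 0.004, 0, 0, 0], [-0.002, 0, 0.004, 0, 0, 0]]}' > next.json && python3 drive.py next.json 40 20
echo '{"offsets":[[0, 0, 0, 0, 0, 0], [0, 0, 0, 0, 0, 0], [0, 0, 0, 0, 0, 0], [0, 0, 0, 0, 0, 0], [0, 0, 0, 0, 0, 0]]}' > next.json && python3 drive.py next.json 15 20
echo '{"offsets":[[0, 0, 0, 0, 0, 0], [0, 0, 0, 0, 0, 0], [0, 0, 0, 0, 0, 0], [0, 0, 0, 0, 0, 0]]}' > next.json && python3 drive.py next.json 
python3 -c "
from h import *
rel(G(0)+1.5*xs,RG)"
```

```text
time_s: 4.28
ee_pos: [495.2, 185.2, 75.3]
tool_rot: [0.26, 0.683, 0.623, -0.279]
wrist_force: [-0.3, 0.2, 0.7]
finger_gap: 40.1
gripper_force: 0.0
time_s: 4.7
ee_pos: [495.2, 185.1, 75.4]
tool_rot: [0.26, 0.683, 0.623, -0.279]
wrist_force: [-0.1, -0.6, 1.4]
finger_gap: 24.5
gripper_force: 21.2
time_s: 5.03
ee_pos: [495.2, 185.1, 75.4]
tool_rot: [0.26, 0.683, 0.623, -0.279]
wrist_force: [0.3, 0.7, 0.9]
finger_gap: 24.6
gripper_force: 21.2
d [-0.3  0.2 -0.4] rv [ 0.007 -0.003 -0.004] t 5.0333 J [-0.432  0.673 -0.465  1.596  0.681  1.674 -1.194]
```

```bash
python3 -c "
from h import *
print(100*Rq(r.state()['tool_rot']).as_matrix().T@Z)"
```

```text
[-70.523   0.752 -70.893]
```

Scaled: -32 mm / 500 = -0.064, -25 mm / 500 = -0.05.

```bash
echo '{"offsets":[[-0.008, 0, -0.008, 0, 0, 0], [-0.022, 0, -0.022, 0, 0, 0], [-0.036, 0, -0.036, 0, 0, 0], [-0.05, 0, -0.05, 0, 0, 0], [-0.064, 0, -0.064, 0, 0, 0]]}' > next.json && python3 drive.py next.json
echo '{"offsets":[[-0.018, 0, -0.018, 0, 0, 0], [-0.036, 0, -0.036, 0, 0, 0], [-0.054, 0, -0.054, 0, 0, 0], [-0.072, 0, -0.072, 0, 0, 0], [-0.09, 0, -0.09, 0, 0, 0]]}' > next.json && python3 drive.py next.json
echo '{"offsets":[[-0.02, 0, -0.02, 0, 0, 0], [-0.04, 0, -0.04, 0, 0, 0], [-0.06, 0, -0.06, 0, 0, 0], [-0.07, 0, -0.07, 0, 0, 0], [-0.07, 0, -0.07, 0, 0, 0]]}' > next.json && python3 drive.py next.json
python3 - <<'E'
from h import *
import cv2
s=r.state();M=Rq(s["tool_rot"]).as_matrix()
rel((440,-190,300),RA); print(s["ee_pos"])
im=r.grab_frame("scene")
cv2.imwrite("pics/s2.png",cv2.resize(im[150:320,120:300,::-1],None,fx=3,fy=3,interpolation=cv2.INTER_CUBIC))
E
```

```text
time_s: 5.45
ee_pos: [495.0, 185.1, 122.1]
tool_rot: [0.26, 0.683, 0.623, -0.279]
wrist_force: [-0.3, -0.6, -1.5]
finger_gap: 24.4
gripper_force: 21.2
time_s: 5.87
ee_pos: [494.3, 184.9, 185.7]
tool_rot: [0.26, 0.683, 0.623, -0.279]
wrist_force: [0.2, 1.0, -0.7]
finger_gap: 24.6
gripper_force: 21.2
time_s: 6.28
ee_pos: [494.4, 185.2, 235.7]
tool_rot: [0.26, 0.683, 0.623, -0.278]
wrist_force: [0.7, 1.3, -1.0]
finger_gap: 24.3
gripper_force: 21.2
d [-314.3  -20.6  220.7] rv [0.053 0.78  0.103] t 6.2833 J [-0.417  0.499 -0.489  1.491  0.642  1.888 -1.042]
[494.377 185.242 235.675]
```

View pics/s2.png

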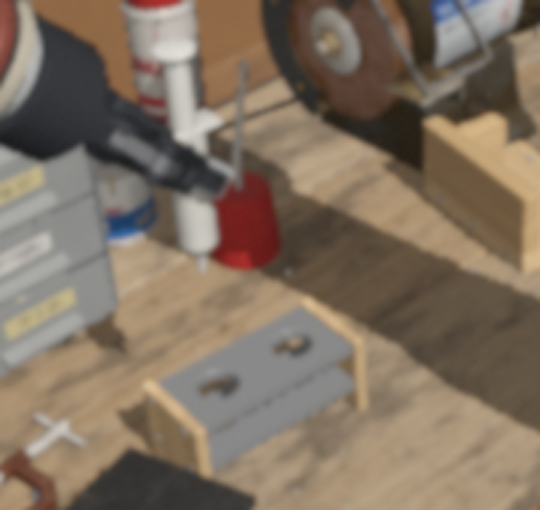

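The scene shows the syringe upright in the fingers and clear of the stand. The tape, jar, clamp and the rest are untouched. Next I compute the target pose.

```bash
cat >> h.py <<'E'
Mg=Rq([0.26,0.683,0.623,-0.279]).as_matrix()
tip_t=Mg.T@(np.array([496.7,199.3,5])-np.array([495.2,185.1,75.4])); a_t=Mg.T@Z
u=(Z-nC)/2**.5
y_t=np.array([0,1,0])-a_t[1]*a_t; y_t/=np.linalg.norm(y_t)
Mf=np.c_[u,dC,np.cross(u,dC)]@np.c_[a_t,y_t,np.cross(a_t,y_t)].T
def F(off,L=12): return bead+(L+off)*u-Mf@tip_t
E
python3 -c "
from h import *
print(F(0),F(120),tip_t,a_t,Mf[:,2]);rel(F(120),Mf)"
```

```text
[ 461.187 -192.251   66.17 ] [ 444.33  -275.413  151.023] [59.76  -0.294 39.858] [-0.705  0.008 -0.709] [ 0.006  0.002 -1.   ]
d [-269.9  -10.   385.3] rv [0.049 0.783 0.11 ] t 6.3333 J [-0.417  0.5   -0.489  1.492  0.642  1.887 -1.042]
```

Scaled: -108 mm / 500 = -0.216, -86 mm / 500 = -0.172, 0.36 rad / 6.2832 = 0.0573.

```bash
echo '{"offsets":[[-0.04, -0.002, 0.04, 0, 0.008, 0], [-0.084, -0.004, 0.084, 0.0016, 0.0191, 0.0032], [-0.128, -0.006, 0.128, 0.0016, 0.0318, 0.0048], [-0.172, -0.008, 0.172, 0.0032, 0.0446, 0.0064], [-0.216, -0.01, 0.216, 0.0032, 0.0573, 0.008]]}' > next.json && python3 drive.py next.json
python3 -c "
from h import *
print(r.state()['ee_pos']);rel(F(120)+[0,0,40],Mf)"
```

```text
time_s: 6.75
ee_pos: [475.2, 31.8, 232.5]
tool_rot: [0.143, 0.74, 0.64, -0.151]
wrist_force: [1.1, -0.9, -0.6]
finger_gap: 24.6
gripper_force: 21.1
[475.2    31.76  232.467]
d [-264.9   11.6  163.5] rv [0.027 0.421 0.061] t 6.75 J [-0.02   0.12  -0.445  1.798  0.404  1.48  -0.7  ]
```

Scaled: -150 mm / 500 = -0.3, -120 mm / 500 = -0.24, 0.33 rad / 6.2832 = 0.0525.

```bash
echo '{"offsets":[[-0.06, 0.002, 0.036, 0, 0.0095, 0.0016], [-0.12, 0.006, 0.074, 0.0016, 0.0207, 0.0032], [-0.18, 0.008, 0.11, 0.0016, 0.0318, 0.0048], [-0.24, 0.01, 0.148, 0.0016, 0.043, 0.0064], [-0.3, 0.014, 0.184, 0.0032, 0.0525, 0.008]]}' > next.json && python3 drive.py next.json
python3 -c "
from h import *
print(r.state()['ee_pos']);rel(F(120)+[0,0,40],Mf)"
```

```text
time_s: 7.17
ee_pos: [457.4, -142.9, 210.8]
tool_rot: [0.034, 0.772, 0.634, -0.029]
wrist_force: [1.5, 0.1, -0.5]
finger_gap: 24.6
gripper_force: 21.1
[ 457.448 -142.872  210.762]
d [-130.3   12.5   31.5] rv [0.01  0.091 0.01 ] t 7.1667 J [ 0.314 -0.006 -0.171  1.905  0.093  1.235 -0.082]
```

Scaled: -130 mm / 500 = -0.26, -125 mm / 500 = -0.25, 0.09 rad / 6.2832 = 0.0143.

```bash
echo '{"offsets":[[-0.064, 0.006, 0.016, 0, 0.0048, 0], [-0.128, 0.012, 0.032, 0, 0.0095, 0], [-0.192, 0.018, 0.048, 0.0016, 0.0127, 0.0016], [-0.25, 0.024, 0.06, 0.0016, 0.0143, 0.0016], [-0.26, 0.024, 0.062, 0.0016, 0.0143, 0.0016]]}' > next.json && python3 drive.py next.json
python3 -c "
from h import *
print(r.state()['ee_pos']);rel(F(40),Mf)"
```

```text
time_s: 7.58
ee_pos: [442.3, -278.9, 190.2]
tool_rot: [0.001, 0.778, 0.629, -0.001]
wrist_force: [-0.3, -0.1, -1.3]
finger_gap: 24.0
gripper_force: 21.1
[ 442.317 -278.888  190.249]
d [60.6  0.6 95.7] rv [-0.005  0.005 -0.006] t 7.5833 J [ 0.482  0.104 -0.006  1.828  0.003  1.208  0.264]
```

Scaled: 95 mm / 500 = 0.19, 80 mm / 500 = 0.16.

```bash
echo '{"offsets":[[0.024, 0, 0.04, 0, 0, 0], [0.048, 0, 0.08, 0, 0, 0], [0.076, 0, 0.12, 0, 0, 0], [0.1, 0, 0.16, 0, 0, 0], [0.12, 0, 0.19, 0, 0, 0]]}' > next.json && python3 drive.py next.json
echo '{"offsets":[[0.002, 0, 0.002, 0, 0, 0], [0.002, 0, 0.002, 0, 0, 0], [0.002, 0, 0.002, 0, 0, 0], [0.002, 0, 0.002, 0, 0, 0]]}' > next.json && python3 drive.py next.json
python3 - <<'E'
from h import *
import cv2
s=r.state();M=Rq(s["tool_rot"]).as_matrix();rel(F(40),Mf)
T=s["ee_pos"]+M@tip_t; A=M@a_t
pts=[T,T+25*A,T+109*A,T+165*A]
B=[bead-12*dC,bead,bead+138*dC,bead-12*dC-92*nC]
out=[]
for n,(x0,y0,w,h,k) in {"wrist":(230,40,200,200,4),"top":(280,140,75,100,6)}.items():
    p=r.camera_params(n); im=r.grab_frame(n); cv2.imwrite(f"pics/{n}3_full.png",im[:,:,::-1])
    print(n,proj(n,pts,p).round(1).tolist(),proj(n,B,p).round(1).tolist())
E
```

```text
time_s: 8.0
ee_pos: [456.5, -212.7, 94.5]
tool_rot: [0.0, 0.775, 0.632, -0.0]
wrist_force: [-0.2, -0.5, -0.8]
finger_gap: 24.5
gripper_force: 21.1
time_s: 8.33
ee_pos: [458.2, -214.4, 97.0]
tool_rot: [0.002, 0.776, 0.631, 0.001]
wrist_force: [-0.7, 0.4, -0.5]
finger_gap: 24.2
gripper_force: 21.1
d [-6.  -1.5  2.6] rv [-0.001  0.004  0.001] t 8.3333 J [ 0.409  0.161 -0.065  1.971  0.013  1.005  0.133]
wrist [[271.8, 139.8], [272.1, 181.4], [273.7, 374.8], [275.3, 582.1]] [[248.5, 78.7], [268.9, 78.6], [503.4, 77.4], [252.2, 225.8]]
top [[317.9, 212.7], [325.5, 212.8], [353.3, 213.5], [373.9, 214.0]] [[304.2, 217.7], [304.9, 213.3], [313.1, 163.9], [338.3, 223.6]]
```

View pics/wrist3_full.png

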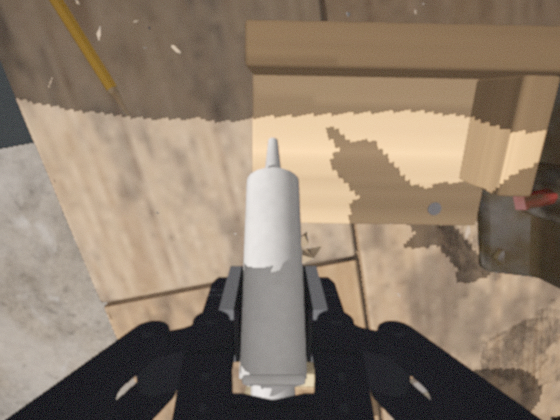

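The wrist view shows the nozzle tip at (274,140) (predicted 271.8,139.8) and the inner corner's near end at (254,78) (predicted 248.5,78.7). The net correction is about +2 mm along the corner line. I update and descend.

```bash
cat >> h.py <<'E'
bead=bead+3.2*dC; tip_t=tip_t+np.array([0,1.1,0])
E
python3 -c "
from h import *
rel(F(0),Mf)"
```

```text
d [22.3  0.4 30.8] rv [-0.001  0.004  0.001] t 8.4333 J [ 0.409  0.161 -0.065  1.971  0.013  1.005  0.133]
```

Scaled: 20 mm / 500 = 0.04, 17 mm / 500 = 0.034.

```bash
echo '{"offsets":[[0.008, 0, 0.012, 0, 0, 0], [0.016, 0, 0.024, 0, 0, 0], [0.022, 0, 0.034, 0, 0, 0], [0.028, 0, 0.04, 0, 0, 0], [0.028, 0, 0.04, 0, 0, 0]]}' > next.json && python3 drive.py next.json
python3 -c "
from h import *
rel(F(0),Mf)"
```

```text
time_s: 8.85
ee_pos: [460.3, -198.6, 74.9]
tool_rot: [0.001, 0.775, 0.632, 0.0]
wrist_force: [-0.3, 0.5, 0.1]
finger_gap: 24.4
gripper_force: 21.1
d [6.4 1.6 8.8] rv [-0.004  0.003  0.003] t 8.85 J [ 0.39   0.183 -0.078  1.997  0.018  0.96   0.1  ]
```

Scaled: 8 mm / 500 = 0.016, 6 mm / 500 = 0.012.

```bash
echo '{"offsets":[[0.004, 0.002, 0.006, 0, 0, 0], [0.008, 0.002, 0.01, 0, 0, 0], [0.012, 0.002, 0.016, 0, 0, 0], [0.012, 0.002, 0.016, 0, 0, 0], [0.012, 0.002, 0.016, 0, 0, 0]]}' > next.json && python3 drive.py next.json
echo '{"offsets":[[0, 0, 0, 0, 0, 0], [0, 0, 0, 0, 0, 0], [0, 0, 0, 0, 0, 0], [0, 0, 0, 0, 0, 0], [0, 0, 0, 0, 0, 0]]}' > next.json && python3 drive.py next.json
python3 - <<'E'
from h import *
import cv2
s=r.state();M=Rq(s["tool_rot"]).as_matrix();rel(F(0),Mf)
T=s["ee_pos"]+M@tip_t; print(T,s["wrist_force"])
p=r.camera_params("wrist"); im=r.grab_frame("wrist")
print(proj("wrist",[T,bead,bead-12*dC,bead-12*dC+60*Z],p).round(1).tolist())
cv2.imwrite("pics/w4.png",cv2.resize(im[20:220,170:420,::-1],None,fx=3,fy=3,interpolation=cv2.INTER_CUBIC))
E
```

```text
time_s: 9.27
ee_pos: [462.9, -193.9, 67.8]
tool_rot: [0.001, 0.775, 0.632, 0.001]
wrist_force: [-0.2, -0.2, -0.2]
finger_gap: 24.2
gripper_force: 21.1
time_s: 9.68
ee_pos: [463.0, -194.1, 68.0]
tool_rot: [0.002, 0.775, 0.632, 0.001]
wrist_force: [-0.1, -0.0, -1.3]
finger_gap: 24.5
gripper_force: 21.1
d [ 1.5 -0.   1.9] rv [-0.002  0.004  0.002] t 9.6833 J [ 0.382  0.192 -0.081  2.003  0.02   0.944  0.087]
[ 475.969 -135.796   28.126] [-0.052 -0.026 -1.289]
[[274.0, 139.7], [274.1, 118.1], [251.4, 118.2], [242.3, 127.2]]
```

View pics/w4.png

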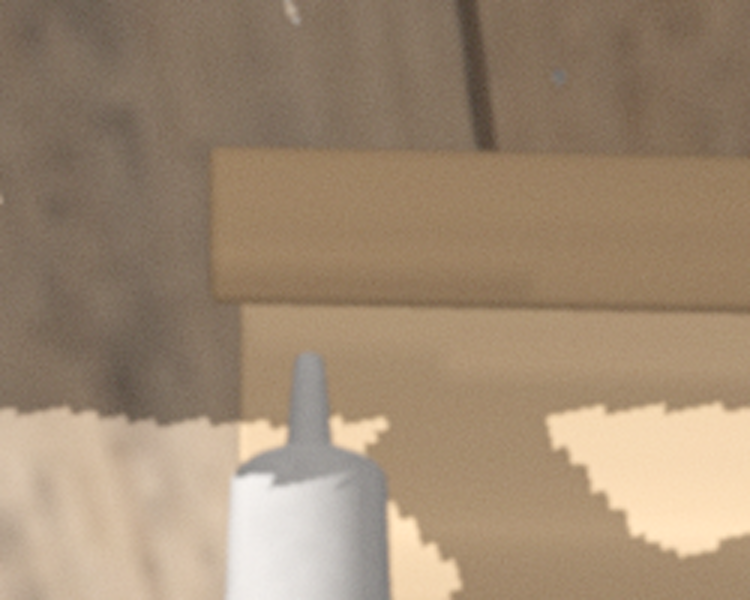

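The close-up shows the tip at (273.3,137.7), the base's near edge at u=250.3 (predicted 251.4), and the upright's inner top edge at v=120.7 (predicted 127.2). The corner therefore lies about 2 mm further left. One small trim, let it settle, then hand in.

Scaled: 2.5 mm / 500 = 0.005, 1 mm / 500 = 0.002.

```bash
echo '{"offsets":[[0.002, 0, 0.001, 0, 0, 0], [0.005, 0, 0.002, 0, 0, 0], [0.005, 0, 0.002, 0, 0, 0], [0.005, 0, 0.002, 0, 0, 0], [0.005, 0, 0.002, 0, 0, 0]]}' > next.json && python3 drive.py next.json
echo '{"offsets":[[0, 0, 0, 0, 0, 0], [0, 0, 0, 0, 0, 0], [0, 0, 0, 0, 0, 0], [0, 0, 0, 0, 0, 0], [0, 0, 0, 0, 0, 0]]}' > next.json && python3 drive.py next.json
python3 - <<'E'
from h import *
s=r.state();M=Rq(s["tool_rot"]).as_matrix()
print(s["ee_pos"]+M@tip_t,bead,M@a_t@u,s["wrist_force"],s["joint_vel"]); print(r.close_job())
E
```

```text
time_s: 10.15
ee_pos: [463.5, -191.5, 66.9]
tool_rot: [0.002, 0.775, 0.632, 0.001]
wrist_force: [0.2, -0.6, -1.4]
finger_gap: 25.0
gripper_force: 21.1
time_s: 10.57
ee_pos: [463.4, -191.6, 67.0]
tool_rot: [0.002, 0.775, 0.632, 0.001]
wrist_force: [0.4, 0.1, 0.2]
finger_gap: 24.4
gripper_force: 21.1
[ 476.408 -133.317   27.038] [ 478.136 -125.936   18.   ] 0.9999885663534445 [0.416 0.104 0.235] [ 0.    -0.    -0.    -0.002  0.001 -0.001  0.001]
the job is handed in; nothing more can be done
None
```

The job is handed in at 10.6 s (limit 48 s): the syringe is held steady at about 21 N, leaning 45° square to the corner, its tip an estimated 9–10 mm off base and upright and 12 mm in from the open near end, with the wrist force near zero; I took no picture after the last 2.5 mm trim.

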